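# Snap the lid onto the biscuit box on the kitchen scale

### The arm

A 6-joint arm with a two-finger parallel gripper is mounted at the origin on the work surface. World frame = base frame: x ahead of the robot, y to its left, z up, the work surface at z = 0. Lengths are in m, angles in rad, forces in N, time in s.
With the tool pointing down it reaches from about 0.325 to 0.75 m from the base axis. Payload 7.6 kg.
Tool frame: the origin (TCP) lies between the finger pads; the fingertips stand manip.tcp_to_tips ahead of it and the grasp point (between the pads) lies 8 mm behind it (manip.tcp_to_tips is the distance from the TCP to the fingertips, in m); z points along the fingers, y is the direction in which the jaws open and shut (so a half turn about z gives the same grasp; the last joint's range is limited). The gripper opens to 85 mm and grips with 20 to 120 N. Pads are 22 mm wide; open, the fingers measure 114 mm over their backs; the gripper's body (76 mm by 85 mm) begins 54 mm behind the grasp point. The pads swing forward as they close: fully open they stand 13 mm farther back than shut.
Start: joints at [1.15, 0.052, 1.401, -0, 1.689, -0.07], TCP at [0.18, 0.493, 0.242] pointing down, gripper open.
Joint ranges: [-2.9, 2.9], [-0.91, 2.17], [0.12, 2.37], [-1.06, 4.2], [0.26, 2.73], [-2.93, 2.93]. Speed limits (rad/s): [2.57, 2.57, 3.01, 3.14, 3.14, 3.14].

### API

Orientations are given as [roll, pitch, yaw] about the fixed x, y, z axes, in that order (R = Rz(yaw) Ry(pitch) Rx(roll)).
In Python, from plant import status, eyes, job, manip gives the robot as it stands.
- The arm moves only by the tool jog_arm, never from a script. Its argument "deltas" is a list of rows, each a list of 7 numbers: the shift along the world's x, y, z in mm, then the turn, a rotation vector about the world's x, y, z in rad, then the opening, from 0 (shut) to 1 (fully open). In form: [[x, y, z, wx, wy, wz, hand], ...]. A call has exactly 5 rows; each row is the pose to reach, as a shift and turn from the pose commanded when the call began; what a row does not reach only later rows make up. A row lasts 1/10 s, in which the tool goes at most 50 mm and 8.59 degrees, less where a joint would pass 70% of its speed; a pose out of reach is approached as far as the arm can. A call with a gripper value outside its range is refused whole. The fingers move at their own pace and stop on an object; "force" is the grip in N (left out, the last holds). Time passes only in rows, so rows that repeat a pose let the fingers close, or fill a call up. It gives the time, the measured TCP pose, the force and the opening at its end, in the units of the state.
- status.sense(): the state, without advancing time (a new reading comes with each control period).
- eyes.read_camera(name): name is "side" or "top"; returns (picture, depth): 480x640x3 uint8, red, green, blue; 480x640 float32, m along the optical axis (not along the pixel's ray), 0 where there is no reading.
- eyes.get_calibration(name): a dict with "K" (3x3 intrinsics, pixels), "rvec" (rotation vector, rad) and "tvec" (3), from world to camera coordinates, as OpenCV has them. Camera axes: x right, y down, z forward; pixel columns grow to the right and rows downward; lengths in m; the calibration is good to about 2 mm. A picture is of the moment at which its call begins. get_calibration takes no time and is no camera call.
- job.job_done(): hands the job in, once; it reports no verdict.
The state is a dict: "time": time; "joint_positions": joint angles; "joint_velocities": joint speeds; "joint_efforts": joint torques, N m; "eef_pos": TCP position; "eef_rot": TCP orientation; "force": force on the tool from outside, world axes, zero at the start; "wrist_torque": the same for the moment, N m; "width": opening from 0.0 (shut) to 1.0 (fully open).
Only numpy, scipy, OpenCV 4.12 (cv2) and the standard library are available. Lean on these libraries where they do the work, as an engineer would, in place of code of your own. Each camera call takes 0.05 s, during which the arm holds its last target.

### The job

Pick up the loose lid by its handle, set it squarely into the mouth of the biscuit box on the spring scale and let go; then press down each of the lid's four snap tabs until it snaps over its catch and stays down by itself. Press with feeling: never drive the scale's pan down onto its stop. Leave the amber jar, the star cutter and the dough scraper where they are.

Things in the scene. Friction and masses are not known exactly. Their poses are not given: they have to be found in the camera images.
- scale: White mechanical spring scale, housing 160 x 140 mm, 50 mm tall, fast on the bench; origin under its middle. Its steel pan, 74 mm above the bench, carries an open food box fixed to it, biscuits inside. From the middle of each box wall a ledge 40 mm wide sticks out 35 mm, its top 17 mm below the rim, and carries a spring catch.
- box_rim (a point): Middle of the food box's open mouth, at the height of the rim's top (135 mm above the bench, pan unloaded). x along the box's long side, z up; moves with the pan. Box outside 120 mm (x) by 96 mm (y), walls 3.5 mm, inside 113 x 89 mm.
- pan (a joint): How far the scale's pan (with the box) is pressed down, in m: about 0 unloaded. A spring of about 3 N per mm, so 10 N sinks it by 3.3 mm; the lid alone sinks it by about 1 mm. It meets its stop at 0.014 (about 42 N). It springs back up.
- lid: Loose white rigid plastic lid, 0.2 to 0.35 kg, alike when half-turned. Origin: middle of the lower face of its lip, z up. Plate 120 (x) by 96 mm (y), from 8 to 13 mm above the origin. The rounded lip under it, 110 x 86 mm, goes into the box's mouth with 1.5 mm play all round. Seated, the origin is 8 mm below box_rim and the lid's x runs along the box's x, either way round.
- lid_handle (a point): Middle of the top of the lid's handle, a block in the middle of the plate, 18 mm wide along the lid's x, 50 mm long along y, 32 mm tall; this point is 45 mm above the lid's origin.
- jar: Bystander: closed amber glass jar with a metal cap, 64 mm across, 90 mm tall; origin under its centre.
- cutter: Bystander: star-shaped steel biscuit cutter, 68 mm across, 22 mm tall; origin at its centre, on the bench.
- scraper: Bystander: dough scraper lying flat, dark steel blade and wooden handle, about 122 x 115 mm, 24 mm tall; origin under its middle.
- tab_a (a joint): Snap tab on the lid's +x side, hinged on the plate's edge, 36 mm wide, 34 mm long. In rad: 0 = up, held so by a weak spring, sloping up and outward by 0.45; 0.45 = level with the lid. On the seated lid, pressing it (8 to 18 N) drives its hidden hook past the catch at about 0.2 to 0.25; then it stays down at 0.38 to 0.52. Let go sooner, it springs back to 0. Ends on the ledge at about 0.55.
- pad_a (a point): Middle of the top of that tab, where to press: 22 mm outward from the hinge line, 12 mm inside the outer edge. Moves with the tab; with the tab level it lies 83 mm from the lid's middle at the height of the plate's top within 1 mm; with the tab up about 10 mm higher.
- tab_b (a joint): Snap tab on the lid's +y side, hinged on the plate's edge, 36 mm wide, 34 mm long. In rad: 0 = up, held so by a weak spring, sloping up and outward by 0.45; 0.45 = level with the lid. On the seated lid, pressing it (8 to 18 N) drives its hidden hook past the catch at about 0.2 to 0.25; then it stays down at 0.38 to 0.52. Let go sooner, it springs back to 0. Ends on the ledge at about 0.55.
- pad_b (a point): Middle of the top of that tab, where to press: 22 mm outward from the hinge line, 12 mm inside the outer edge. Moves with the tab; with the tab level it lies 71 mm from the lid's middle at the height of the plate's top within 1 mm; with the tab up about 10 mm higher.
- tab_c (a joint): Snap tab on the lid's -x side, hinged on the plate's edge, 36 mm wide, 34 mm long. In rad: 0 = up, held so by a weak spring, sloping up and outward by 0.45; 0.45 = level with the lid. On the seated lid, pressing it (8 to 18 N) drives its hidden hook past the catch at about 0.2 to 0.25; then it stays down at 0.38 to 0.52. Let go sooner, it springs back to 0. Ends on the ledge at about 0.55.
- pad_c (a point): Middle of the top of that tab, where to press: 22 mm outward from the hinge line, 12 mm inside the outer edge. Moves with the tab; with the tab level it lies 83 mm from the lid's middle at the height of the plate's top within 1 mm; with the tab up about 10 mm higher.
- tab_d (a joint): Snap tab on the lid's -y side, hinged on the plate's edge, 36 mm wide, 34 mm long. In rad: 0 = up, held so by a weak spring, sloping up and outward by 0.45; 0.45 = level with the lid. On the seated lid, pressing it (8 to 18 N) drives its hidden hook past the catch at about 0.2 to 0.25; then it stays down at 0.38 to 0.52. Let go sooner, it springs back to 0. Ends on the ledge at about 0.55.
- pad_d (a point): Middle of the top of that tab, where to press: 22 mm outward from the hinge line, 12 mm inside the outer edge. Moves with the tab; with the tab level it lies 71 mm from the lid's middle at the height of the plate's top within 1 mm; with the tab up about 10 mm higher.
Things that resemble listed ones, but are neither listed nor needed, are in the scene too. Several things have the shape of the lid; the one meant has the colours described above.

How it is judged:
On the way:
1. the lid lies seated in the box's mouth, let go, with every tab still up (horizontal distance between lid and box_rim below 0.005 m and z of lid in the frame of box_rim between -0.011 and -0.005 m and angle between the x axis of lid and the x axis of box_rim, either way round below 0.08 rad and angle between lid's own z axis and vertical below 0.04 rad and contact force between the fingers and lid below 0.2 N and value of joint each of tab_a, tab_b, tab_c, tab_d below 0.2 rad), for 0.2 s.
At the end, for the whole second after the job is handed in: All four tabs are down by themselves (each above 0.33 rad); the lid is seated (origin within 5 mm of the mouth's middle, 5 to 11 mm below the rim, within 0.08 rad of the box's axes either way round, tilt below 0.04 rad), released and at rest; the pan is back up (below 4 mm) (horizontal distance between lid and box_rim below 0.005 m and z of lid in the frame of box_rim between -0.011 and -0.005 m and angle between the x axis of lid and the x axis of box_rim, either way round below 0.08 rad and angle between lid's own z axis and vertical below 0.04 rad and contact force between the fingers and lid below 0.2 N and value of joint each of tab_a, tab_b, tab_c, tab_d above 0.33 rad and value of joint pan below 0.004 m and linear speed of lid below 0.02 m/s); the robot touches nothing.
It fails at once if the scale's pan is driven down onto its stop (past 13 mm) (value of joint pan above 0.013 m).
It fails at once if the jar is moved by more than 30 mm (distance of jar from where it was at the start of the episode above 0.03 m).
It fails at once if the cutter is moved by more than 30 mm (distance of cutter from where it was at the start of the episode above 0.03 m).
It fails at once if the scraper is moved by more than 30 mm (distance of scraper from where it was at the start of the episode above 0.03 m).
It also fails if it takes over 59 s, if anything falls off the work surface, if the arm or the gripper's body presses on something with over 40 N, if the wrist force passes 120 N, or if a joint passes its speed limit or range.

## Working session

There is one attempt and no reset: what is moved stays moved. The work goes in short steps, Python scripts to look and compute and a tool call to move; the robot and the scene stay as the last step left them, time stands still between calls to the robot, and variables do not carry over. Pictures are saved under pics/ and viewed, and the job is handed in when it is done.

Besides the shell and the picture viewer there is one more tool, called by a JSON object that holds its "api" and its "payload". jog_arm: Moves the arm, as the interface text tells. Its arguments: {"type":"object","properties":{"deltas":{"type":"array"},"force":{"type":"number"}},"required":["deltas"]}

```bash
mkdir -p pics; python3 - <<'E'
from plant import status, eyes, job, manip
import cv2,numpy as np
print(status.sense()); print(manip.tcp_to_tips)
for n in ("side","top"):
    p,d=eyes.read_camera(n); cv2.imwrite(f"pics/{n}0.png",p[:,:,::-1]); np.save(f"pics/{n}0.npy",d); print(eyes.get_calibration(n))
E
```

```text
{'time': 0.0, 'joint_positions': array([ 1.14969079e+00,  5.28256958e-02,  1.40175550e+00, -1.54597339e-05,
        1.68859023e+00, -7.03182475e-02]), 'joint_velocities': array([-0.00014649,  0.00101711,  0.00217631,  0.00085029, -0.00227232,
       -0.00026881]), 'joint_efforts': array([-1.74030247e-03, -3.81685495e+01, -3.60174251e+01, -2.91966790e-04,
        6.26493129e-03,  8.57979416e-06]), 'eef_pos': array([0.18028172, 0.49276588, 0.24146267]), 'eef_rot': array([-3.14001670e+00, -9.56079810e-05,  2.79080348e+00]), 'force': array([ 0.10134918, -0.24774132,  0.81011988]), 'wrist_torque': array([ 0.08763168,  0.03130779, -0.03133186]), 'width': 1.0000545515239525}
0.011
{'K': array([[572.60937391,   0.        , 312.97862049],
       [  0.        , 572.60937391, 233.23941865],
       [  0.        ,   0.        ,   1.        ]]), 'rvec': array([ 0.2118964 , -2.78916436,  1.25023124]), 'tvec': array([0.54607769, 0.13406254, 1.25467512])}
{'K': array([[473.65181083,   0.        , 318.57779449],
       [  0.        , 473.65181083, 248.06640888],
       [  0.        ,   0.        ,   1.        ]]), 'rvec': array([ 2.17406166, -2.11989833,  0.13634615]), 'tvec': array([-0.01168219,  0.54932972,  1.162989  ])}
```

View pics/side0.png

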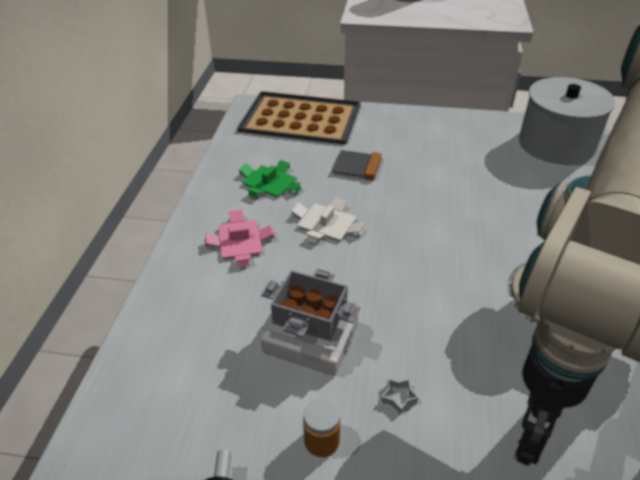

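View pics/top0.png

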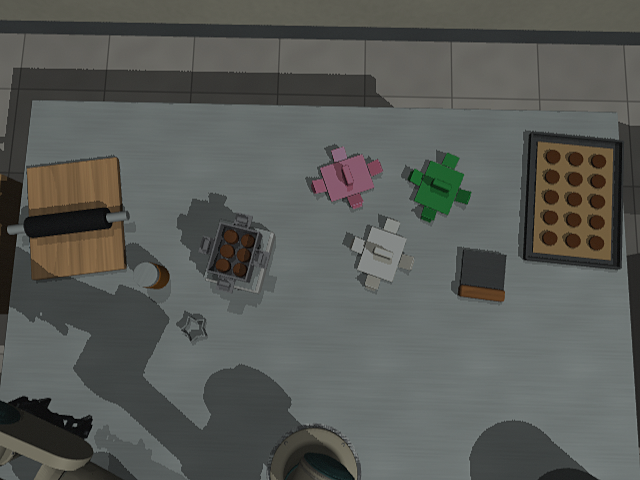

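Three things have the lid's shape. In the top view they are pink (345,177), green (438,186) and white (382,252). In the side view they are pink (238,240), green (270,180) and white (328,222). I choose the white one. The box is at (237,250) in the top view. Next I'll take close crops of both.

```bash
python3 - <<'E'
import cv2,numpy as np
t=cv2.imread("pics/top0.png"); s=cv2.imread("pics/side0.png")
def c(im,x,y,w,h,k,n): cv2.imwrite(n,cv2.resize(im[y:y+h,x:x+w],None,fx=k,fy=k,interpolation=cv2.INTER_CUBIC))
c(t,340,205,80,90,6,"pics/lidtop.png"); c(t,190,200,90,90,6,"pics/boxtop.png")
E
cat > h.py <<'E'
import numpy as np,cv2
from plant import eyes
def cal(n):
    c=eyes.get_calibration(n); R=cv2.Rodrigues(c["rvec"])[0]; return c["K"],R,np.array(c["tvec"]).reshape(3)
def onz(n,u,v,z):
    K,R,t=cal(n); r=R.T@np.linalg.solve(K,[u,v,1.]); o=-R.T@t; return o+r*(z-o[2])/r[2]
def cloud(n,d):
    K,R,t=cal(n); v,u=np.indices(d.shape); 
    p=np.stack([(u-K[0,2])/K[0,0]*d,(v-K[1,2])/K[1,1]*d,d],-1); return (p-t)@R
def proj(n,P):
    K,R,t=cal(n); q=(np.atleast_2d(P)@R.T+t)@K.T; return q[:,:2]/q[:,2:]
E
```

```text
(no output)
```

View pics/lidtop.png

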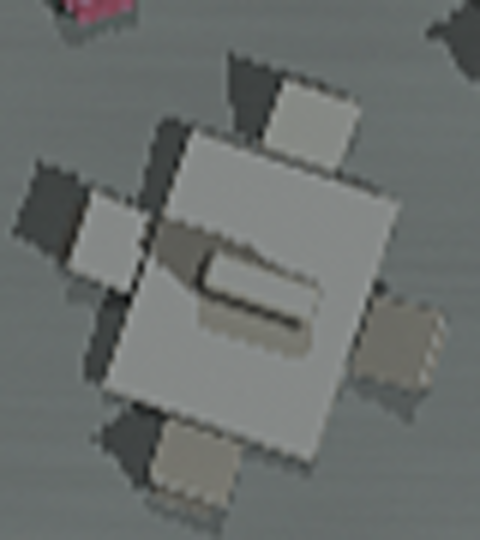

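View pics/boxtop.png

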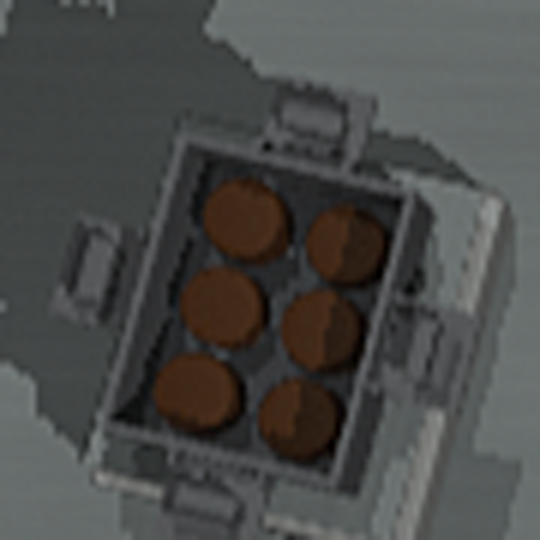

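```bash
python3 - <<'E'
from h import *
t=cv2.imread("pics/top0.png").astype(int)
for nm,cs,o,z in (("lid",[(190,127),(400,203),(313,465),(103,387)],(340,205),.013),("box",[(183,127),(417,190),(350,495),(100,435)],(190,200),.135)):
    P=np.array([onz("top",o[0]+(x+.5)/6-.5,o[1]+(y+.5)/6-.5,z) for x,y in cs]); 
    print(nm,P.round(4),P.mean(0),[np.linalg.norm(P[i]-P[i-1]).round(4) for i in range(4)],[np.degrees(np.arctan2(*(P[i]-P[i-1])[1::-1])) for i in range(4)])
for n in("top","side"):
    d=np.load(f"pics/{n}0.npy"); C=cloud(n,d); im=cv2.imread(f"pics/{n}0.png").astype(int)
    L=(C[...,0]>.3)&(C[...,0]<.75)&(C[...,1]>-.3)&(C[...,1]<.0)&(d>0)
    sat=im.max(2)-im.min(2)
    m=L&(sat<45)&(abs(C[...,2]-.045)<.006); 
    q=C[m]; 
    for nm,lo,hi in (("handle",.037,.06),("plate",.006,.02)):
        k=np.zeros(d.shape,bool)
        u,v=(382,252) if n=="top" else (328,222)
        k[v-45:v+45,u-45:u+45]=1
        k&=(C[...,2]>lo)&(C[...,2]<hi)
        q=C[k]; r=cv2.minAreaRect((q[:,:2]*1000).astype(np.float32)); print(n,nm,k.sum(),np.median(q[:,2]),r)
    u,v=(237,250) if n=="top" else (310,305)
    k=np.zeros(d.shape,bool);k[v-60:v+60,u-60:u+60]=1
    k&=(C[...,2]>.127)&(C[...,2]<.145); q=C[k]; print(n,"rim",k.sum(),np.median(q[:,2]),cv2.minAreaRect((q[:,:2]*1000).astype(np.float32)))
E
```

```text
lid [[ 0.6147 -0.133   0.013 ]
 [ 0.5836 -0.2239  0.013 ]
 [ 0.4696 -0.1869  0.013 ]
 [ 0.5007 -0.097   0.013 ]] [ 0.54214968 -0.1602055   0.013     ] [np.float64(0.1195), np.float64(0.0961), np.float64(0.1198), np.float64(0.0952)] [np.float64(-17.52784870376998), np.float64(-108.89472157416427), np.float64(162.03928209878111), np.float64(70.91759289530796)]
box [[0.5951 0.234  0.135 ]
 [0.5724 0.1413 0.135 ]
 [0.453  0.162  0.135 ]
 [0.4736 0.2595 0.135 ]] [0.52352513 0.19920243 0.135     ] [np.float64(0.1241), np.float64(0.0954), np.float64(0.1212), np.float64(0.0997)] [np.float64(-11.872088901812003), np.float64(-103.78380678601923), np.float64(170.17134709210566), np.float64(78.03587458546859)]
top handle 138 0.04377610000233813 ((541.3685913085938, -159.80372619628906), (48.86914825439453, 17.627079010009766), 71.91887664794922)
top plate 2037 0.012956591568450903 ((561.271484375, -157.68234252929688), (215.12562561035156, 243.81007385253906), 82.1836166381836)
top rim 642 0.1321324395782116 ((523.8824462890625, 201.21798706054688), (152.06869506835938, 148.08099365234375), 25.356712341308594)
side handle 113 0.042522936501985534 ((544.6116333007812, -159.8001251220703), (52.52614212036133, 19.207321166992188), 70.25386810302734)
side plate 1637 0.012231900941672052 ((547.3078002929688, -187.4959716796875), (244.52479553222656, 326.1083068847656), 7.383244037628174)
side rim 990 0.1310840933253853 ((527.1434936523438, 200.98513793945312), (153.90330505371094, 145.98875427246094), 23.07318687438965)
```

```bash
cat >> h.py <<'E'
from scipy.optimize import least_squares
def sd(q,a,b): # signed distance to rectangle
    e=np.abs(q)-[a/2,b/2]; return np.linalg.norm(np.maximum(e,0),axis=1)+np.minimum(e.max(1),0)
def fit(q,x0,a,b):
    def loc(x): 
        c,s=np.cos(x[2]),np.sin(x[2]); return (q-x[:2])@np.array([[c,-s],[s,c]])
    best=least_squares(lambda x: sd(loc([x[0]/1e3,x[1]/1e3,x[2]]),a,b)*1e3,[x0[0]*1e3,x0[1]*1e3,x0[2]],loss="cauchy",f_scale=1.0,diff_step=1e-4)
    r=best.fun; return best.x, np.median(abs(r))
E
python3 - <<'E'
from h import *
for n in("top","side"):
    d=np.load(f"pics/{n}0.npy"); C=cloud(n,d)
    b=(np.hypot(C[...,0]-.525,C[...,1]-.2)<.085)&(d>0)
    for lo,hi in((.128,.145),(.131,.145)):
        q=C[b&(C[...,2]>lo)&(C[...,2]<hi)]
        print(n,len(q),np.percentile(q[:,2],[10,50,90]),fit(q[:,:2],(.5245,.2,-.21),.1165,.0925))
E
```

```text
top 583 [0.12929149 0.13238054 0.1361683 ] (array([ 5.23138345e+02,  2.00592130e+02, -2.21672267e-01]), np.float64(1.7391463098206452))
top 410 [0.13149056 0.13371587 0.13673301] (array([ 5.23348325e+02,  2.00963836e+02, -2.21139218e-01]), np.float64(1.3741793148783557))
side 877 [0.12875434 0.13159621 0.13469002] (array([ 5.26561163e+02,  2.01406278e+02, -2.21043282e-01]), np.float64(1.7733175366145963))
side 499 [0.131487   0.13321568 0.13515733] (array([ 5.26934486e+02,  2.01057772e+02, -2.24612645e-01]), np.float64(1.3648751870109568))
```

{"api": "jog_arm", "payload": {"deltas": [[24,-43,0,0,0,-0.11,0.8],[48,-86,0,0,0,-0.22,0.8],[72,-129,0,0,0,-0.33,0.8],[96,-172,0,0,0,-0.44,0.8],[120,-215,0,0,0,-0.55,0.8]]}}

```text
time: 0.6
eef_pos: [0.3007, 0.2762, 0.242]
eef_rot: [-3.141, 0.0, 2.237]
force: [1.4, 0.7, 1.3]
width: 0.802
```

{"api": "jog_arm", "payload": {"deltas": [[24,-43,0,0,0,-0.11,0.7],[48,-86,0,0,0,-0.22,0.7],[72,-129,0,0,0,-0.33,0.7],[96,-172,0,0,0,-0.44,0.7],[120,-215,0,0,0,-0.55,0.7]]}}

```text
time: 1.1
eef_pos: [0.4208, 0.061, 0.2422]
eef_rot: [3.141, -0.0, 1.686]
force: [0.5, 0.9, -0.5]
width: 0.702
```

{"api": "jog_arm", "payload": {"deltas": [[24,-43,-10,0,0,-0.11,0.6],[48,-86,-20,0,0,-0.22,0.6],[72,-129,-40,0,0,-0.33,0.6],[96,-172,-70,0,0,-0.434,0.6],[123,-223,-100,0,0,-0.434,0.6]]}}

```text
time: 1.6
eef_pos: [0.5328, -0.1412, 0.1532]
eef_rot: [-3.141, -0.0, 1.253]
force: [-0.2, 0.3, 0.8]
width: 0.597
```

```bash
python3 - <<'E'
from h import *
from plant import status
s=status.sense(); print(s["time"],s["eef_pos"],s["eef_rot"],s["force"],s["width"],s["joint_positions"])
for n in ("side","top"):
    p,d=eyes.read_camera(n); cv2.imwrite(f"pics/{n}1.png",p[:,:,::-1])
E
```

```text
1.6 [ 0.53282465 -0.14121787  0.15318047] [-3.14111825e+00 -1.61985625e-04  1.25346855e+00] [-0.17926253  0.34799032  0.75146231] 0.5973288042035265 [-3.26149300e-01  1.70972275e-01  1.45126775e+00  1.57999616e-04
  1.51982844e+00 -8.82964690e-03]
```

View pics/side1.png

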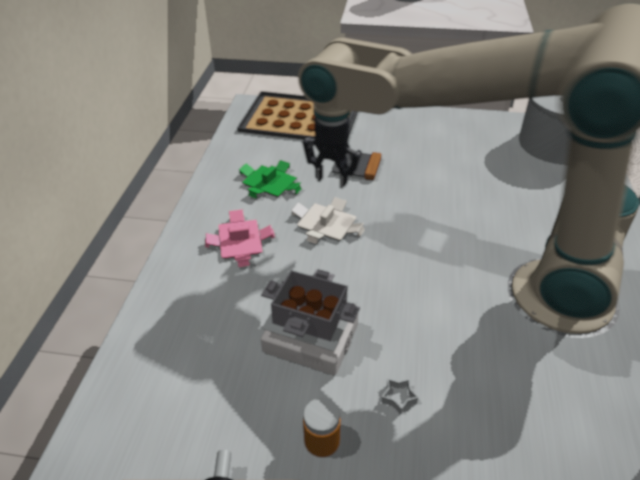

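The fingers hang above the white lid's handle (side view, lid at 328,222). I'll read the settled pose next.

```bash
python3 - <<'E'
from plant import status
s=status.sense(); print(s["time"],s["eef_pos"],s["eef_rot"])
E
```

```text
1.7 [ 0.5312178  -0.14281719  0.14810672] [-3.13163707e+00  9.06054252e-04  1.25234250e+00]
```

{"api": "jog_arm", "payload": {"deltas": [[5,-8,-10,0,0,0,0.6],[11,-18,-30,0,0,0,0.6],[11,-18,-60,0,0,0,0.6],[11,-18,-70,0,0,0,0.6],[11,-18,-70,0,0,0,0.6]]}}

```text
time: 2.2
eef_pos: [0.5427, -0.1565, 0.0836]
eef_rot: [-3.139, -0.0, 1.258]
force: [0.4, 0.3, 0.2]
width: 0.606
```

```bash
python3 - <<'E'
from h import *
from plant import status
p,d=eyes.read_camera("side"); cv2.imwrite("pics/side2.png",cv2.resize(p[160:260,260:400,::-1],None,fx=5,fy=5,interpolation=2))
s=status.sense(); print(s["time"],s["eef_pos"],s["eef_rot"],s["width"])
p,d=eyes.read_camera("top"); cv2.imwrite("pics/top2.png",cv2.resize(p[190:310,320:460,::-1],None,fx=5,fy=5,interpolation=2))
s=status.sense(); print(s["time"],s["eef_pos"],s["eef_rot"],s["width"])
E
```

```text
2.25 [ 0.54356796 -0.15691985  0.08527952] [ 3.14122792e+00 -3.72511376e-05  1.25774799e+00] 0.6025561894451825
2.3 [ 0.54412851 -0.15718627  0.08626616] [ 3.13932523e+00 -1.41163615e-05  1.25765623e+00] 0.601321655440433
```

View pics/side2.png

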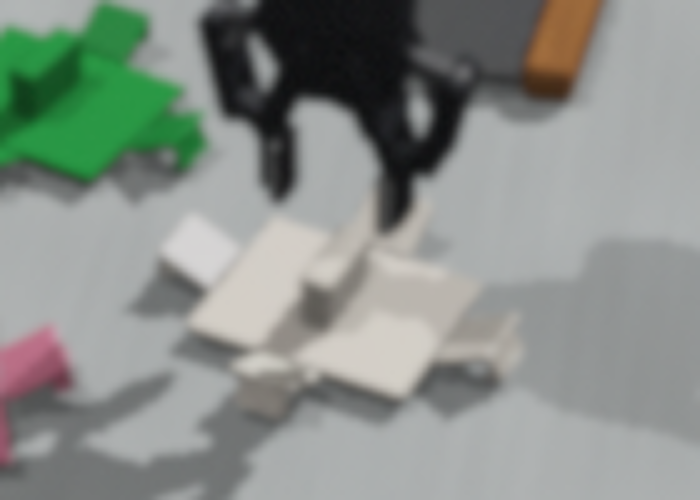

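View pics/top2.png

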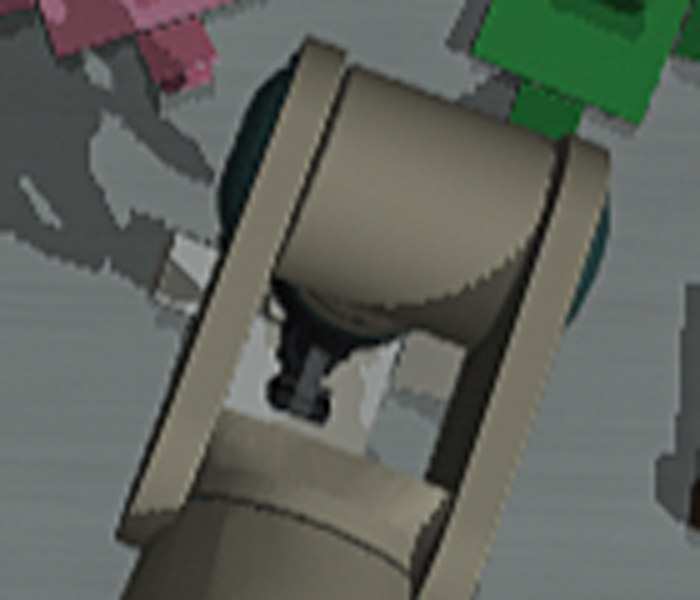

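{"api": "jog_arm", "payload": {"deltas": [[0,-2,-10,0,0,0,0.6],[0,-2,-20,0,0,0,0.6],[0,-2,-30,0,0,0,0.6],[0,-2,-36,0,0,0,0.6],[0,-2,-36,0,0,0,0.6]]}}

```text
time: 2.8
eef_pos: [0.5427, -0.1592, 0.0471]
eef_rot: [-3.139, -0.0, 1.257]
force: [-0.3, 0.1, -0.2]
width: 0.601
```

{"api": "jog_arm", "payload": {"deltas": [[0,0,0,0,0,0,0.6],[0,0,0,0,0,0,0.6],[0,0,0,0,0,0,0.6],[0,0,0,0,0,0,0.6],[0,0,0,0,0,0,0.6]]}}

```text
time: 3.3
eef_pos: [0.5436, -0.1595, 0.0488]
eef_rot: [3.141, 0.0, 1.257]
force: [0.7, 0.0, 0.4]
width: 0.602
```

```bash
python3 - <<'E'
from h import *
from plant import status
p,d=eyes.read_camera("side"); cv2.imwrite("pics/side3.png",cv2.resize(p[160:260,260:400,::-1],None,fx=5,fy=5,interpolation=2))
s=status.sense(); print(s["time"],s["eef_pos"],s["eef_rot"],s["width"],s["force"])
E
```

```text
3.35 [ 0.54352737 -0.15949502  0.04878574] [3.14127316e+00 2.48983020e-05 1.25676168e+00] 0.5986958564212516 [-0.5270946   0.7949508   0.34517204]
```

View pics/side3.png

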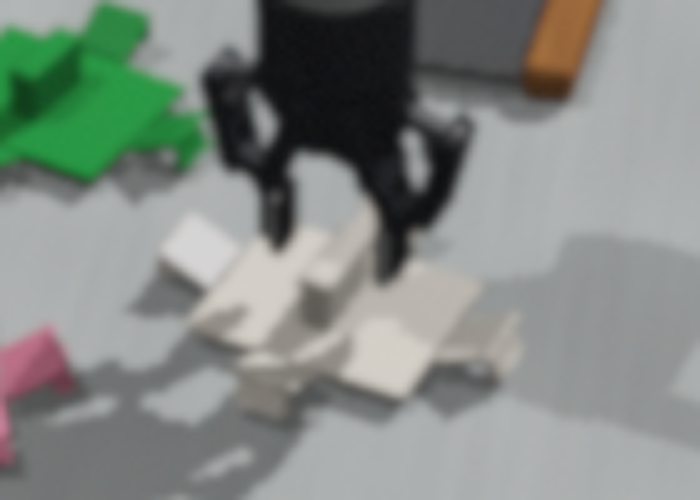

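{"api": "jog_arm", "payload": {"deltas": [[0,0,-5,0,0,0,0.6],[0,0,-10,0,0,0,0.6],[0,0,-14,0,0,0,0.5],[0,0,-14,0,0,0,0.4],[0,0,-14,0,0,0,0.35]]}}

```text
time: 3.85
eef_pos: [0.5434, -0.1594, 0.0344]
eef_rot: [-3.141, -0.0, 1.257]
force: [0.0, 0.3, -0.0]
width: 0.348
```

```bash
python3 - <<'E'
from h import *
from plant import status
p,d=eyes.read_camera("side"); cv2.imwrite("pics/side4.png",cv2.resize(p[160:260,260:400,::-1],None,fx=5,fy=5,interpolation=2))
s=status.sense(); print(s["time"],s["eef_pos"],s["eef_rot"],s["width"],s["force"])
print((proj("side",[s["eef_pos"]-[0,0,.011]])-[260,160])*5)
E
```

```text
3.9 [ 0.54351933 -0.15950461  0.03466461] [ 3.14144769e+00 -6.77270163e-06  1.25676272e+00] 0.3486838624515012 [-1.25094798 -0.09614628  0.4942094 ]
[[333.49894285 286.49660102]]
```

View pics/side4.png

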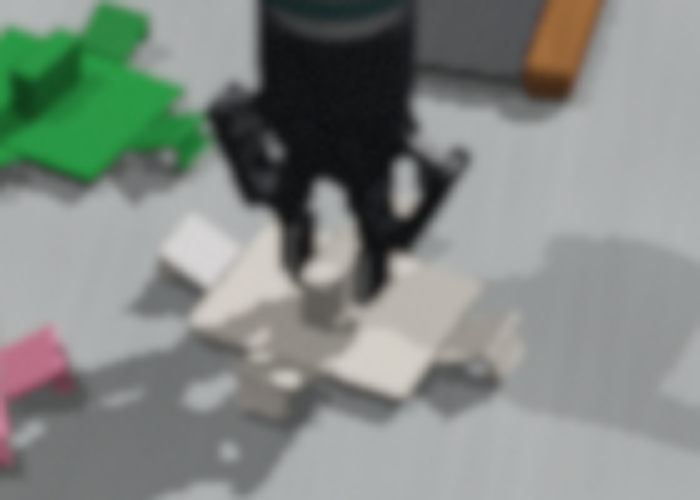

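The fingertips show at (295,275) and (370,300) in the crop. Their middle matches the predicted tip point (333,286), and they straddle the handle. I'll lower a little more and close.

{"api": "jog_arm", "payload": {"deltas": [[0,0,-3,0,0,0,0.2],[0,0,-3,0,0,0,0.1],[0,0,-3,0,0,0,0],[0,0,-3,0,0,0,0],[0,0,-3,0,0,0,0]], "force": 40}}

```text
time: 4.4
eef_pos: [0.544, -0.1597, 0.0324]
eef_rot: [3.14, 0.0, 1.257]
force: [0.5, 0.8, 5.9]
width: 0.204
```

{"api": "jog_arm", "payload": {"deltas": [[0,0,0,0,0,0,0],[0,0,5,0,0,0,0],[0,0,15,0,0,0,0],[0,0,30,0,0,0,0],[0,0,50,0,0,0,0]]}}

```text
time: 4.9
eef_pos: [0.5428, -0.1592, 0.082]
eef_rot: [-3.14, -0.0, 1.257]
force: [0.5, 0.2, -2.7]
width: 0.204
```

{"api": "jog_arm", "payload": {"deltas": [[0,0,40,0,0,0,0],[0,0,80,0,0,0,0],[0,0,120,0,0,0,0],[0,0,140,0,0,0,0],[0,0,140,0,0,0,0]]}}

```text
time: 5.4
eef_pos: [0.5447, -0.1599, 0.2267]
eef_rot: [3.133, 0.0, 1.257]
force: [0.4, -1.1, -2.4]
width: 0.2
```

```bash
python3 - <<'E'
from h import *
from plant import status
p,d=eyes.read_camera("side"); cv2.imwrite("pics/side5.png",p[:,:,::-1])
s=status.sense(); print(s["time"],s["eef_pos"],s["eef_rot"],s["width"],s["force"],s["wrist_torque"])
E
```

```text
5.45 [ 0.54385444 -0.15957406  0.22346341] [3.13811779e+00 1.16796002e-04 1.25685948e+00] 0.1996986829295167 [ 0.07792894  0.00657674 -4.02400171] [ 0.00762422 -0.01223527  0.03899116]
```

View pics/side5.png

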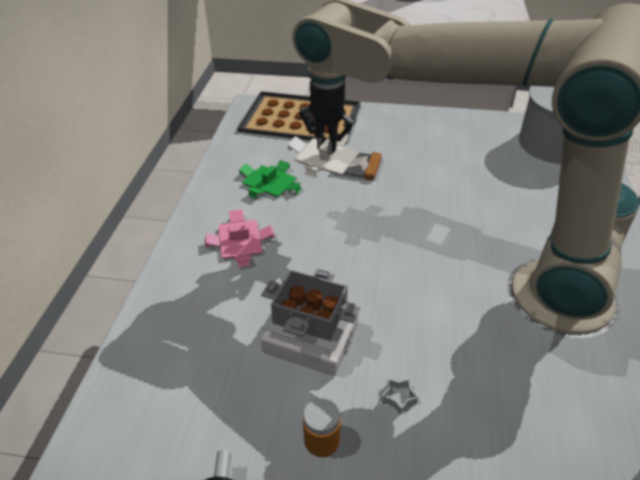

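{"api": "jog_arm", "payload": {"deltas": [[-1,25,0,0,0,0.01,0],[-3,60,0,0,0,0.02,0],[-5,100,0,0,0,0.03,0],[-7,140,0,0,0,0.04,0],[-9,180,0,0,0,0.05,0]]}}

```text
time: 5.95
eef_pos: [0.5332, 0.022, 0.2192]
eef_rot: [-3.138, 0.001, 1.307]
force: [0.5, -0.2, -2.3]
width: 0.204
```

{"api": "jog_arm", "payload": {"deltas": [[-2,40,0,0,0,0.01,0],[-4,80,0,0,0,0.02,0],[-6,120,0,0,0,0.03,0],[-8,160,0,0,0,0.04,0],[-9,181,0,0,0,0.042,0]]}}

```text
time: 6.45
eef_pos: [0.5239, 0.2042, 0.219]
eef_rot: [-3.138, 0.002, 1.352]
force: [-0.0, 1.1, -3.1]
width: 0.203
```

{"api": "jog_arm", "payload": {"deltas": [[0,0,-5,0,0,0,0],[0,0,-10,0,0,0,0],[0,0,-15,0,0,0,0],[0,0,-15,0,0,0,0],[0,0,-15,0,0,0,0]]}}

```text
time: 6.95
eef_pos: [0.5255, 0.2007, 0.2064]
eef_rot: [-3.141, 0.0, 1.347]
force: [-0.4, 0.5, -2.0]
width: 0.202
```

```bash
python3 - <<'E'
from h import *
from plant import status
for n in("side","top"):
    p,d=eyes.read_camera(n); cv2.imwrite(f"pics/{n}6.png",p[:,:,::-1]);np.save(f"pics/{n}6.npy",d)
    s=status.sense(); print(s["time"],s["eef_pos"],s["eef_rot"],s["width"],s["force"])
s=cv2.imread("pics/side6.png");t=cv2.imread("pics/top6.png")
cv2.imwrite("pics/s6c.png",cv2.resize(s[210:390,230:400],None,fx=3.3,fy=3.3,interpolation=2))
cv2.imwrite("pics/t6c.png",cv2.resize(t[180:320,170:310],None,fx=4,fy=4,interpolation=2))
E
```

```text
7.0 [0.52566624 0.20085142 0.20673315] [ 3.14137669e+00 -2.41142948e-05  1.34765823e+00] 0.20393343336518052 [ 0.51127228 -0.49713676 -2.31983257]
7.05 [0.52572076 0.20102063 0.20696279] [ 3.14099045e+00 -2.60613283e-04  1.34791407e+00] 0.20646191438516792 [-0.06424125 -0.99342375 -2.32096142]
```

View pics/s6c.png

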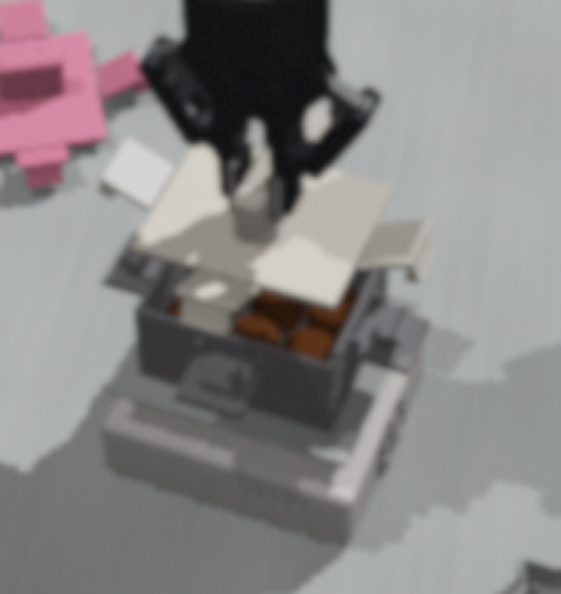

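View pics/t6c.png

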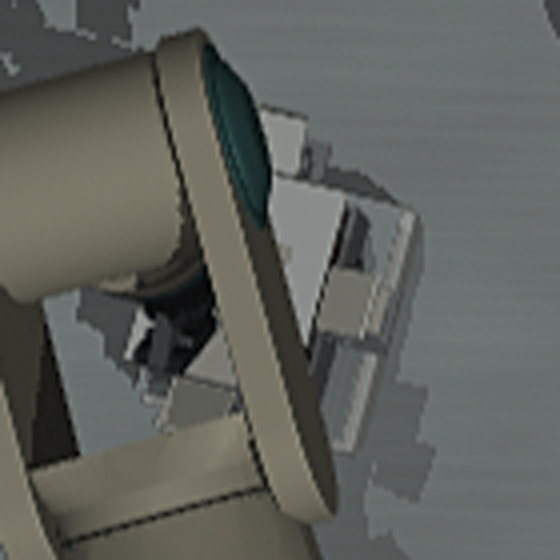

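```bash
cat >> h.py <<'E'
def rect(cx,cy,yaw,z,a,b):
    c,s=np.cos(yaw),np.sin(yaw); q=np.array([[a,b],[-a,b],[-a,-b],[a,-b]])/2
    return np.c_[q@np.array([[c,s],[-s,c]])+[cx,cy],np.full(4,z)]
def overlay(n,im,rects,x,y,w,h,k,out):
    c=cv2.resize(im[y:y+h,x:x+w],None,fx=k,fy=k,interpolation=2)
    for r,col in rects:
        p=(proj(n,r)-[x,y]+.5)*k-.5; cv2.polylines(c,[np.round(p*8).astype(np.int32)],True,col,1,cv2.LINE_AA,3)
    cv2.imwrite(out,c)
E
python3 - <<'E'
from h import *
yl=1.3475-np.pi/2
for n,o in(("side",(.0014,0)),("top",(-.0017,0))):
    im=cv2.imread(f"pics/{n}6.png")
    R=[(rect(.5256+o[0],.2008+o[1],yl,.188,.12,.096),(0,0,255)),(rect(.5251+o[0],.201+o[1],-.222,.135,.12,.096),(255,255,0))]
    if n=="side": overlay(n,im,R,250,220,130,130,6,"pics/s6o.png")
    else: overlay(n,im,R,175,185,120,120,6,"pics/t6o.png")
E
```

```text
(no output)
```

View pics/s6o.png

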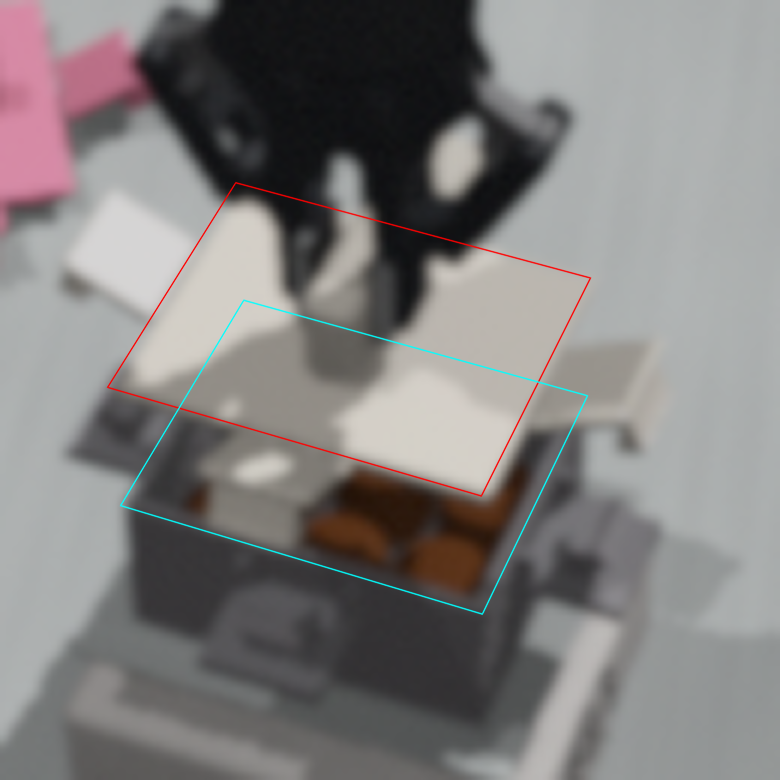

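View pics/t6o.png

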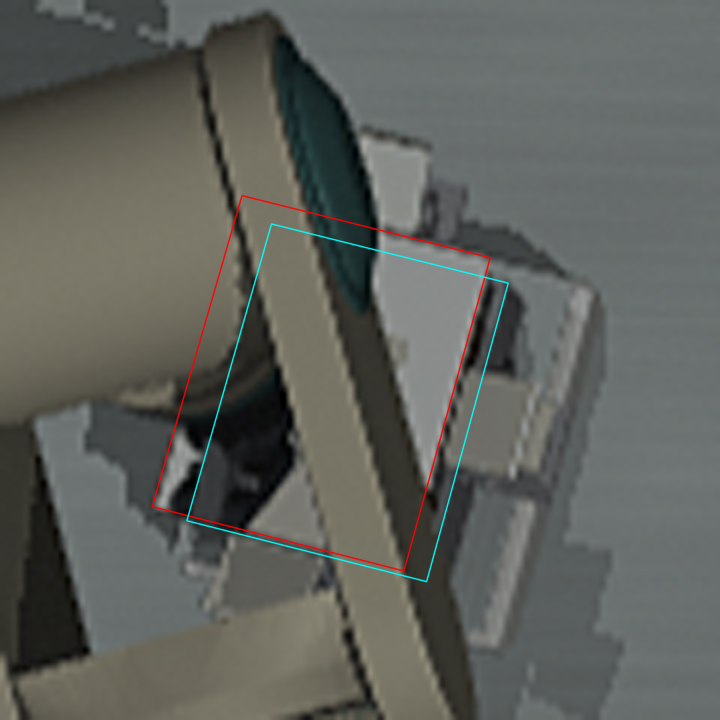

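```bash
python3 - <<'E'
from h import *
for n,o in(("side",(.0014,0)),("top",(-.0017,0))):
    im=cv2.imread(f"pics/{n}0.png")
    R=[(rect(.5251+o[0],.201+o[1],-.222,.135,a,b),(255,255,0)) for a,b in((.12,.096),(.113,.089))]
    if n=="side": overlay(n,im,R,260,260,100,100,6,"pics/s0o.png")
    else: overlay(n,im,R,190,205,90,90,7,"pics/t0o.png")
a=cv2.imread("pics/s0o.png");b=cv2.imread("pics/t0o.png"); 
cv2.imwrite("pics/st0.png",np.hstack([cv2.resize(a,(400,400)),cv2.resize(b,(400,400))]))
E
```

```text
(no output)
```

View pics/s0o.png

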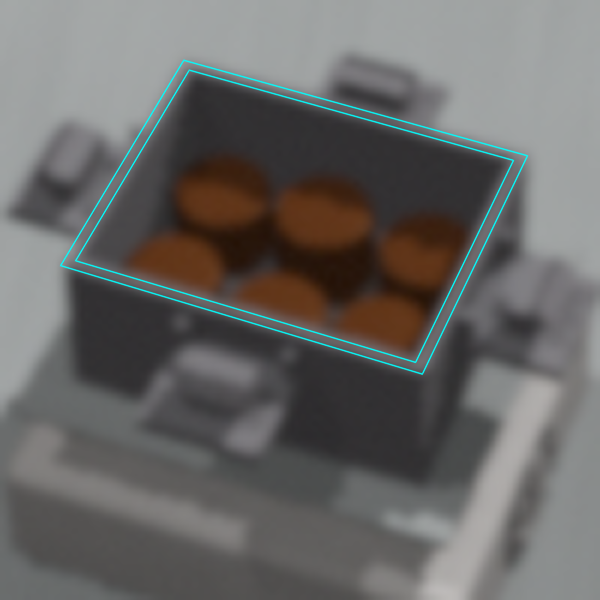

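View pics/t0o.png

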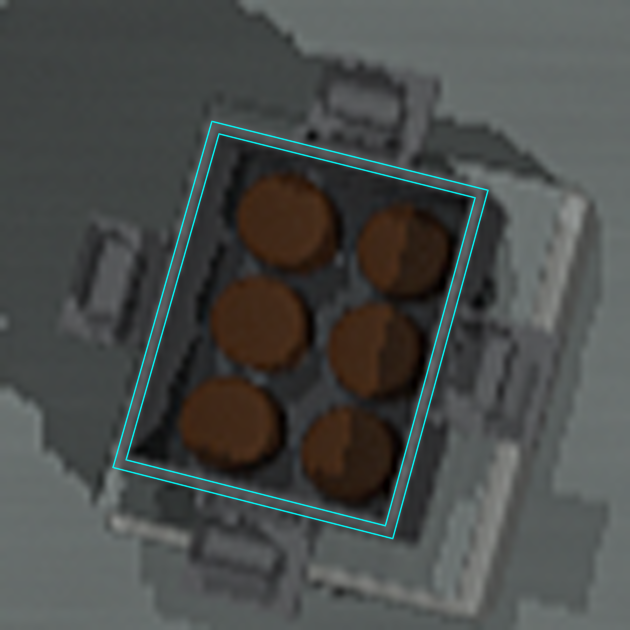

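```bash
python3 - <<'E'
import cv2,numpy as np
from h import *
im=cv2.imread("pics/top0.png"); im=np.clip(im.astype(float)*1.8,0,255).astype(np.uint8)
R=[(rect(.5251-.0017,.201,-.222,.135,a,b),(255,255,0)) for a,b in((.12,.096),(.113,.089))]
overlay("top",im,[],196,212,70,75,8,"pics/z1.png");overlay("top",im,R,196,212,70,75,8,"pics/z2.png")
E
```

```text
(no output)
```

View pics/z1.png

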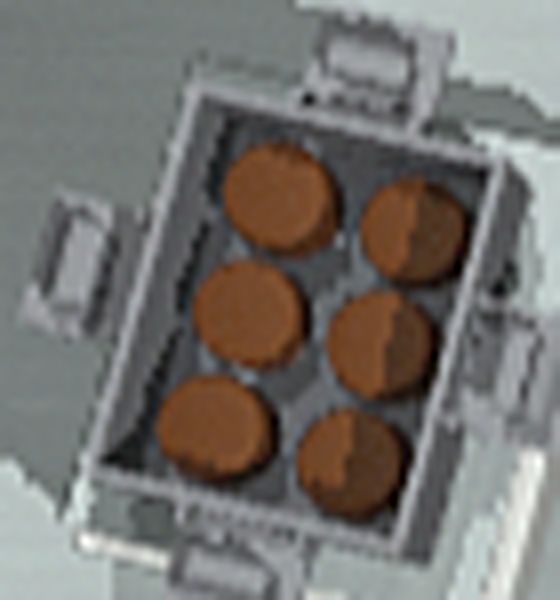

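View pics/z2.png

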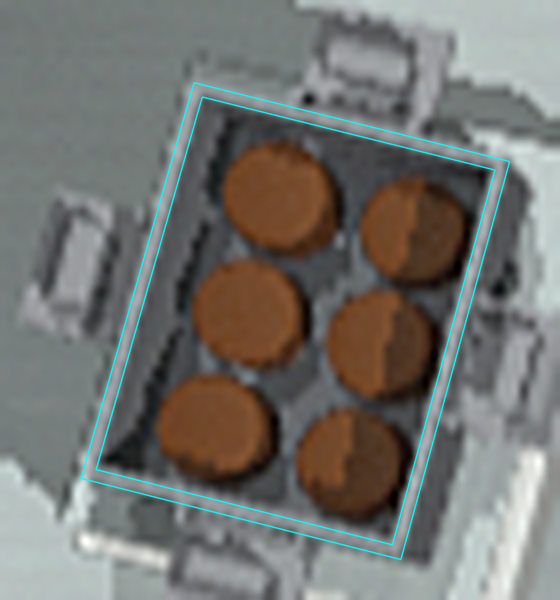

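The rectangle drawn from the measured box pose lies on the rim in both views to about 1 mm. The held lid fits its own outline too. I'll lower it in small steps.

{"api": "jog_arm", "payload": {"deltas": [[-0.5,0.3,-8,0,0,0,0],[-0.5,0.3,-16,0,0,0,0],[-0.5,0.3,-24,0,0,0,0],[-0.5,0.3,-32,0,0,0,0],[-0.5,0.3,-36,0,0,0,0]]}}

```text
time: 7.55
eef_pos: [0.5245, 0.2017, 0.1691]
eef_rot: [-3.14, 0.001, 1.349]
force: [0.2, 0.0, -3.2]
width: 0.202
```

{"api": "jog_arm", "payload": {"deltas": [[0,0,0,0,0,0,0],[0,0,0,0,0,0,0],[0,0,-1,0,0,0,0],[0,0,-2,0,0,0,0],[0,0,-3,0,0,0,0]]}}

```text
time: 8.05
eef_pos: [0.525, 0.2019, 0.1678]
eef_rot: [3.141, -0.0, 1.349]
force: [-0.8, 0.4, -2.8]
width: 0.198
```

{"api": "jog_arm", "payload": {"deltas": [[0,0,-1,0,0,0,0],[0,0,-2,0,0,0,0],[0,0,-3,0,0,0,0],[0,0,-4,0,0,0,0],[0,0,-5,0,0,0,0]]}}

```text
time: 8.55
eef_pos: [0.525, 0.2018, 0.1626]
eef_rot: [3.141, -0.0, 1.349]
force: [0.5, -0.1, -1.7]
width: 0.203
```

```bash
python3 - <<'E'
from h import *
from plant import status
for n in("side",):
    p,d=eyes.read_camera(n); cv2.imwrite(f"pics/{n}7.png",p[:,:,::-1]);np.save(f"pics/{n}7.npy",d)
    s=status.sense(); print(s["time"],s["eef_pos"],s["eef_rot"],s["width"],s["force"],s["wrist_torque"])
overlay("side",p[:,:,::-1].copy(),[],250,220,130,130,6,"pics/s7o.png")
E
```

```text
8.6 [0.52490829 0.20181158 0.16236838] [-3.14143492e+00  1.44243947e-04  1.34880782e+00] 0.20085908415682294 [ 0.48491955  0.1638169  -3.02149843] [ 0.09183145  0.04697018 -0.01493003]
```

View pics/s7o.png

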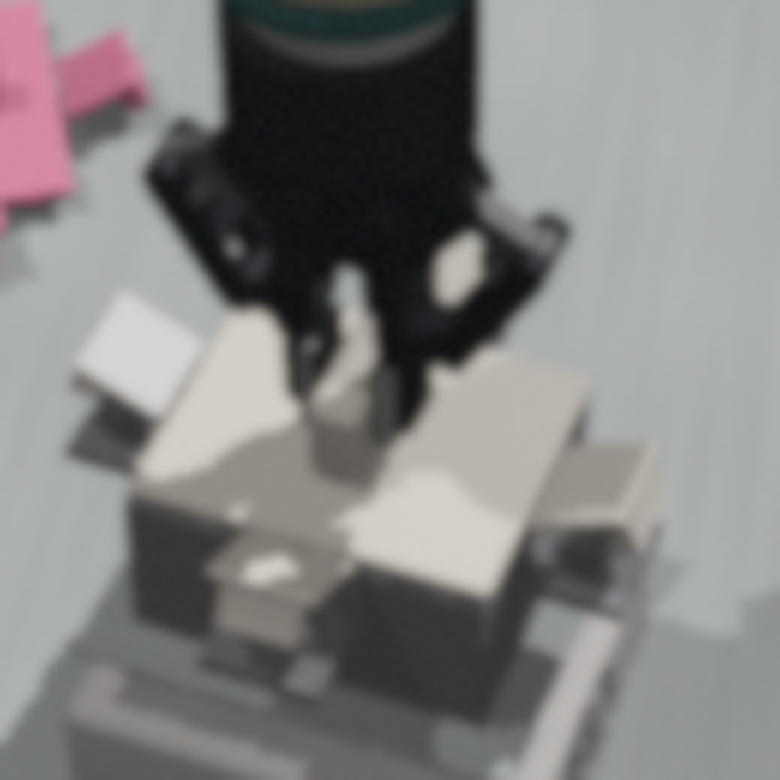

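The lip is about 4 mm into the mouth with no contact force. I'll go on down.

{"api": "jog_arm", "payload": {"deltas": [[0,0,-1,0,0,0,0],[0,0,-2,0,0,0,0],[0,0,-3,0,0,0,0],[0,0,-4,0,0,0,0],[0,0,-4,0,0,0,0]]}}

```text
time: 9.1
eef_pos: [0.525, 0.2018, 0.1588]
eef_rot: [3.141, -0.0, 1.349]
force: [-1.1, -0.5, -1.5]
width: 0.202
```

{"api": "jog_arm", "payload": {"deltas": [[0,0,-0.5,0,0,0,0],[0,0,-1,0,0,0,0],[0,0,-1.5,0,0,0,0],[0,0,-1.5,0,0,0,0],[0,0,-1.5,0,0,0,0]]}}

```text
time: 9.6
eef_pos: [0.5251, 0.2019, 0.1575]
eef_rot: [3.141, -0.0, 1.349]
force: [-1.8, -0.2, 3.6]
width: 0.201
```

{"api": "jog_arm", "payload": {"deltas": [[0,0,0,0,0,0,0.25],[0,0,0,0,0,0,0.3],[0,0,0,0,0,0,0.35],[0,0,0,0,0,0,0.4],[0,0,0,0,0,0,0.45]]}}

```text
time: 10.1
eef_pos: [0.525, 0.2018, 0.157]
eef_rot: [3.142, 0.0, 1.349]
force: [-0.4, 0.7, -0.5]
width: 0.448
```

{"api": "jog_arm", "payload": {"deltas": [[0,0,10,0,0,0,0.5],[0,0,25,0,0,0,0.5],[0,0,45,0,0,0,0.5],[0,0,60,0,0,0,0.5],[0,0,60,0,0,0,0.5]]}}

```text
time: 10.6
eef_pos: [0.5261, 0.2022, 0.221]
eef_rot: [3.136, -0.003, 1.349]
force: [1.0, -0.4, -0.2]
width: 0.501
```

```bash
python3 - <<'E'
from h import *
from plant import status
for n in("side","top"):
    p,d=eyes.read_camera(n); cv2.imwrite(f"pics/{n}8.png",p[:,:,::-1]);np.save(f"pics/{n}8.npy",d)
s=status.sense(); print(s["time"],s["eef_pos"],s["eef_rot"],s["width"],s["force"],s["wrist_torque"])
im=cv2.imread("pics/side8.png")
overlay("side",im,[(rect(.5265,.201,-.222,.139,.12,.096),(255,255,0))],250,220,130,130,6,"pics/s8o.png")
C=cloud("side",np.load("pics/side8.npy")); q=C[(np.hypot(C[...,0]-.527,C[...,1]-.201)<.045)&(C[...,2]>.13)&(C[...,2]<.15)]
A=np.c_[q[:,:2]-[.527,.201],np.ones(len(q))]; print(len(q),np.linalg.lstsq(A,q[:,2],rcond=None)[0])
E
```

```text
10.7 [0.52505418 0.20186918 0.21739888] [ 3.14090243e+00 -3.49660405e-04  1.34881290e+00] 0.5014335376023382 [-0.40479051  0.27870441  0.63146246] [-0.02744929  0.00078458 -0.01200112]
1067 [-0.00167843  0.00347528  0.13826247]
```

View pics/s8o.png

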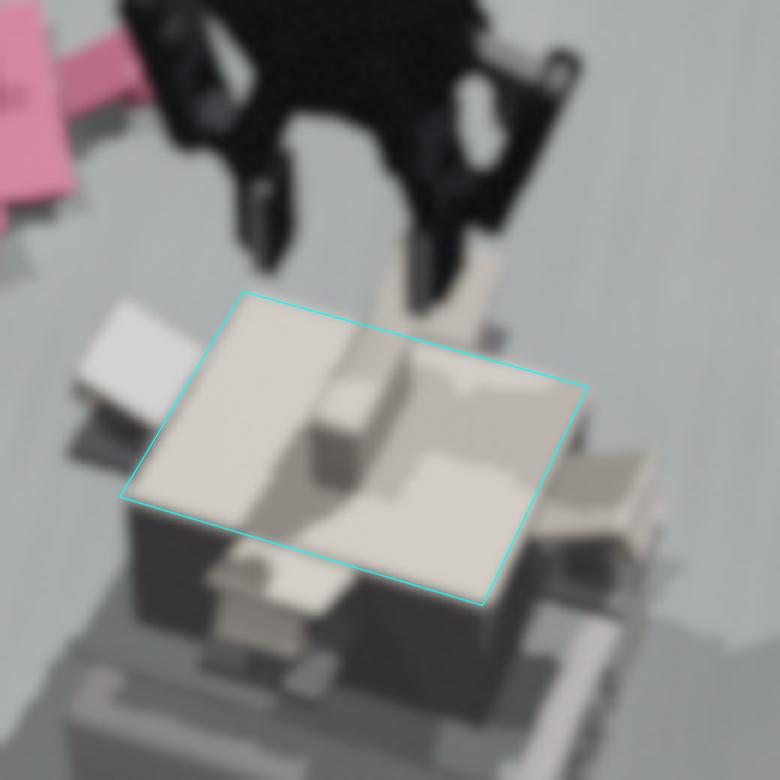

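The lid is seated level: the plate top reads 0.138 m, tilt is about 0.004 rad, and all tabs are up. Next is tab c on the -x side, with the fingers shut.

{"api": "jog_arm", "payload": {"deltas": [[-20,4,0,0,0,0,0.3],[-45,10,0,0,0,0,0.1],[-77,17,0,0,0,0,0],[-77,17,-20,0,0,0,0],[-77,17,-40,0,0,0,0]]}}

```text
time: 11.2
eef_pos: [0.4472, 0.2191, 0.1763]
eef_rot: [3.141, -0.0, 1.35]
force: [-0.6, -1.1, -0.4]
width: 0.005
```

{"api": "jog_arm", "payload": {"deltas": [[0,0,0,0,0,0,0],[0,0,0,0,0,0,0],[0,0,0,0,0,0,0],[0,0,0,0,0,0,0],[0,0,0,0,0,0,0]]}}

```text
time: 11.7
eef_pos: [0.4483, 0.2189, 0.1778]
eef_rot: [3.141, -0.001, 1.349]
force: [0.5, -0.7, -0.1]
width: -0.001
```

```bash
python3 - <<'E'
from h import *
from plant import status
p,d=eyes.read_camera("side"); cv2.imwrite("pics/side9.png",cv2.resize(p[220:350,250:380,::-1],None,fx=6,fy=6,interpolation=2))
s=status.sense(); print(s["time"],s["eef_pos"],s["eef_rot"],s["width"],s["force"],s["wrist_torque"])
E
```

```text
11.75 [0.44823961 0.21888134 0.17765276] [ 3.14081631e+00 -4.96473421e-04  1.34867288e+00] 0.0003240670829036805 [-0.21132532  0.59895871  0.22027089] [-0.00658483 -0.00382433  0.03669627]
```

View pics/side9.png

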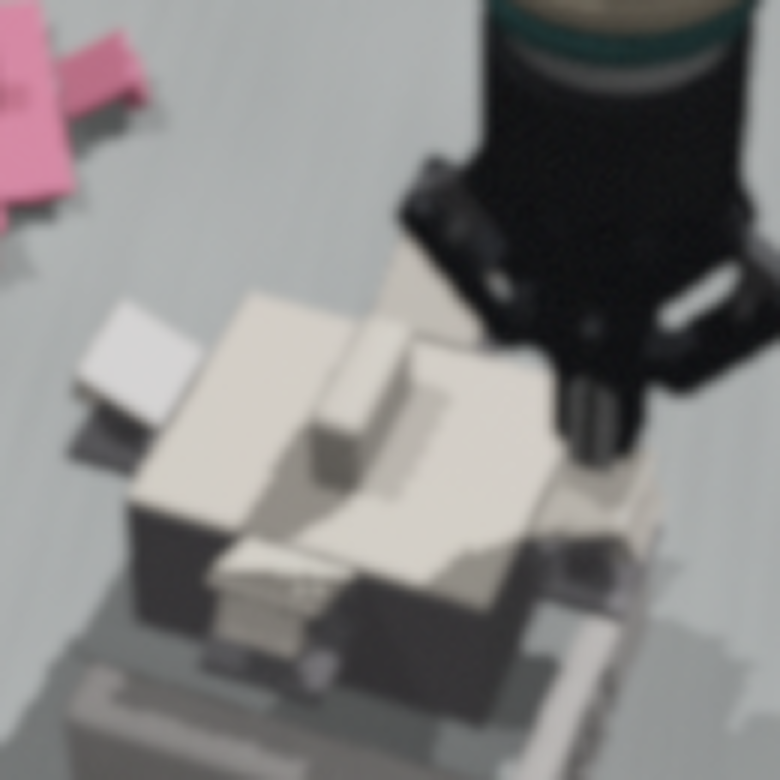

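{"api": "jog_arm", "payload": {"deltas": [[0,0,-4,0,0,0,0],[0,0,-8,0,0,0,0],[0,0,-11,0,0,0,0],[0,0,-13,0,0,0,0],[0,0,-15,0,0,0,0]]}}

```text
time: 12.25
eef_pos: [0.4479, 0.2188, 0.1619]
eef_rot: [-3.141, 0.0, 1.349]
force: [0.2, 0.3, 1.0]
width: 0.0
```

{"api": "jog_arm", "payload": {"deltas": [[0,0,-1,0,0,0,0],[0,0,-2,0,0,0,0],[0,0,-3,0,0,0,0],[0,0,-4,0,0,0,0],[0,0,-5,0,0,0,0]]}}

```text
time: 12.75
eef_pos: [0.448, 0.2189, 0.1572]
eef_rot: [3.141, -0.0, 1.349]
force: [-0.0, 0.1, 0.9]
width: 0.004
```

{"api": "jog_arm", "payload": {"deltas": [[0,0,-1,0,0,0,0],[0,0,-2,0,0,0,0],[0,0,-3,0,0,0,0],[0,0,-4,0,0,0,0],[0,0,-4,0,0,0,0]]}}

```text
time: 13.25
eef_pos: [0.4481, 0.219, 0.1541]
eef_rot: [3.141, -0.001, 1.349]
force: [-2.6, -0.3, 7.9]
width: 0.001
```

{"api": "jog_arm", "payload": {"deltas": [[0,0,-1,0,0,0,0],[0,0,-2,0,0,0,0],[0,0,-3,0,0,0,0],[0,0,-3,0,0,0,0],[0,0,-3,0,0,0,0]]}}

```text
time: 13.75
eef_pos: [0.448, 0.219, 0.1502]
eef_rot: [3.141, -0.001, 1.349]
force: [0.2, 1.3, 3.1]
width: 0.001
```

```bash
cat > look.py <<'E'
import sys
from h import *
from plant import status
p,d=eyes.read_camera("side"); cv2.imwrite(f"pics/{sys.argv[1]}.png",cv2.resize(p[220:350,250:380,::-1],None,fx=5,fy=5,interpolation=2))
s=status.sense(); print(s["time"],s["eef_pos"].round(4),s["eef_rot"].round(3),s["force"].round(1),s["wrist_torque"].round(2))
C=cloud("side",d); q=C[(np.hypot(C[...,0]-.527,C[...,1]-.201)<.045)&(C[...,2]>.122)&(C[...,2]<.15)]
A=np.c_[q[:,:2]-[.527,.201],np.ones(len(q))]; f=np.linalg.lstsq(A,q[:,2],rcond=None)[0]
f=least_squares(lambda f:(A@f-q[:,2])*1e3,f,loss="cauchy").x
print("plate tilt,z",f.round(4))
E
python3 look.py p10
```

```text
13.8 [0.448  0.219  0.1501] [ 3.141 -0.     1.349] [0.1 2.  1.6] [ 0.3   0.1  -0.05]
plate tilt,z [-1.000e-04 -3.000e-04  1.371e-01]
```

View pics/p10.png

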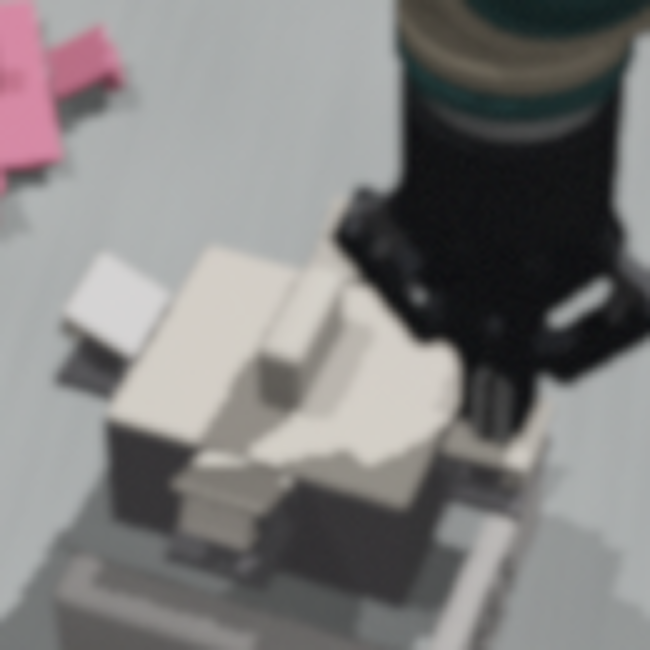

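The force rose to 8 N and then fell to 2–3 N, and the tab lies nearly level, so it has snapped. I'll press a touch further and then lift.

{"api": "jog_arm", "payload": {"deltas": [[0,0,-1,0,0,0,0],[0,0,-2,0,0,0,0],[0,0,-3,0,0,0,0],[0,0,-3,0,0,0,0],[0,0,-3,0,0,0,0]]}}

```text
time: 14.3
eef_pos: [0.448, 0.219, 0.1474]
eef_rot: [3.141, -0.0, 1.349]
force: [-1.2, 1.9, 6.0]
width: -0.003
```

{"api": "jog_arm", "payload": {"deltas": [[0,0,5,0,0,0,0],[0,0,15,0,0,0,0],[0,0,30,0,0,0,0],[0,0,45,0,0,0,0],[0,0,55,0,0,0,0]]}}

```text
time: 14.8
eef_pos: [0.4482, 0.2187, 0.2035]
eef_rot: [3.14, -0.0, 1.348]
force: [-0.5, 1.2, 0.1]
width: 0.001
```

```bash
python3 look.py p11
```

```text
14.85 [0.4487 0.2189 0.205 ] [ 3.139e+00 -2.000e-03  1.349e+00] [ 0.1 -0.7  1.9] [ 0.02 -0.04  0.05]
plate tilt,z [-0.001   0.0035  0.1379]
```

View pics/p11.png

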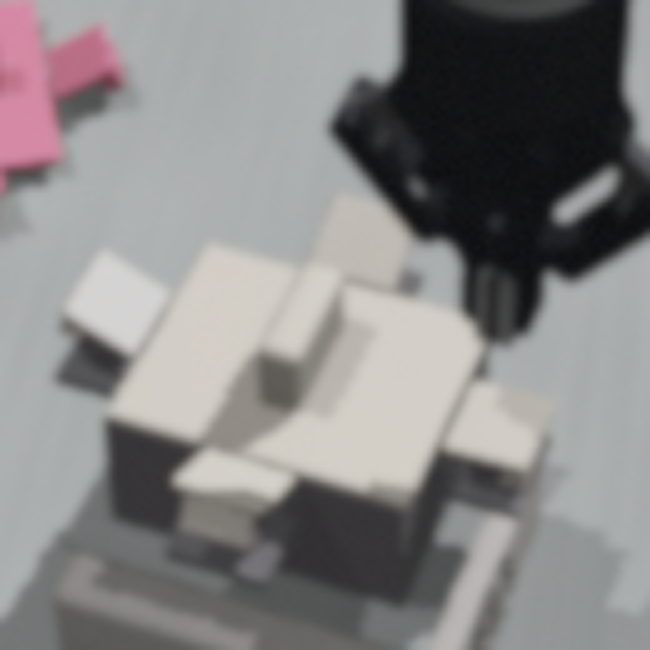

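Tab c stays down, level at about (500,425). Now tab a on +x.

{"api": "jog_arm", "payload": {"deltas": [[38,-8,2,0,0,0,0],[77,-17,2,0,0,0,0],[116,-26,2,0,0,0,0],[154,-35,0,0,0,0,0],[154,-35,-20,0,0,0,0]]}}

```text
time: 15.35
eef_pos: [0.606, 0.182, 0.1823]
eef_rot: [3.138, -0.001, 1.346]
force: [-0.4, -0.1, -0.2]
width: -0.002
```

{"api": "jog_arm", "payload": {"deltas": [[0,0,0,0,0,0,0],[0,0,-7,0,0,0,0],[0,0,-14,0,0,0,0],[0,0,-20,0,0,0,0],[0,0,-22,0,0,0,0]]}}

```text
time: 15.85
eef_pos: [0.6015, 0.1841, 0.16]
eef_rot: [3.142, 0.0, 1.349]
force: [-0.1, 0.1, 1.4]
width: -0.002
```

```bash
python3 look.py p12
```

```text
15.9 [0.6016 0.184  0.16  ] [3.142 0.    1.349] [0.3 0.9 0.5] [ 0.06  0.05 -0.01]
plate tilt,z [-0.0003 -0.0015  0.1375]
```

View pics/p12.png

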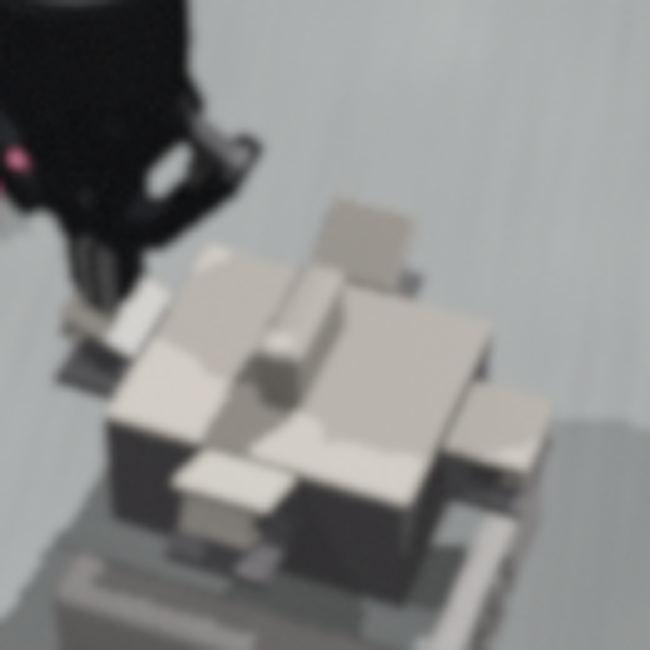

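{"api": "jog_arm", "payload": {"deltas": [[0,0,-2,0,0,0,0],[0,0,-3,0,0,0,0],[0,0,-4,0,0,0,0],[0,0,-5,0,0,0,0],[0,0,-6,0,0,0,0]]}}

```text
time: 16.4
eef_pos: [0.6024, 0.1839, 0.1559]
eef_rot: [3.14, -0.001, 1.349]
force: [-2.7, -1.2, 9.0]
width: -0.001
```

{"api": "jog_arm", "payload": {"deltas": [[0,0,-1,0,0,0,0],[0,0,-2,0,0,0,0],[0,0,-3,0,0,0,0],[0,0,-3,0,0,0,0],[0,0,-3,0,0,0,0]]}}

```text
time: 16.9
eef_pos: [0.6028, 0.1839, 0.154]
eef_rot: [3.138, -0.002, 1.349]
force: [-3.2, -0.1, 11.7]
width: -0.002
```

```bash
python3 look.py p13
```

```text
16.95 [0.6029 0.1839 0.154 ] [ 3.138e+00 -2.000e-03  1.349e+00] [-3.3 -1.1 11.1] [-0.23  0.45 -0.02]
plate tilt,z [ 0.0006 -0.0028  0.1341]
```

View pics/p13.png

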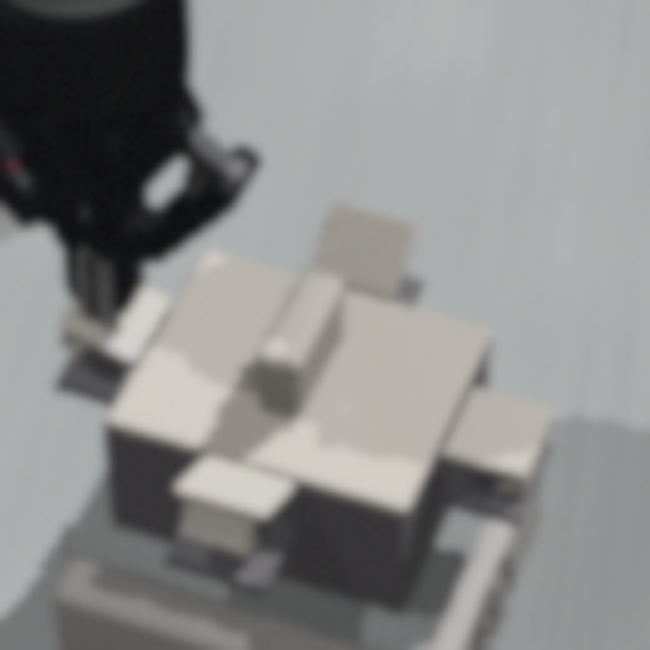

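{"api": "jog_arm", "payload": {"deltas": [[0,0,-1,0,0,0,0],[0,0,-2,0,0,0,0],[0,0,-3,0,0,0,0],[0,0,-3,0,0,0,0],[0,0,-3,0,0,0,0]]}}

```text
time: 17.45
eef_pos: [0.6025, 0.1838, 0.1486]
eef_rot: [3.14, -0.001, 1.349]
force: [2.2, 0.8, 2.8]
width: 0.002
```

Snapped: the force peaked above 11 N and fell to 3 N. A slight extra press, then lift.

{"api": "jog_arm", "payload": {"deltas": [[0,0,-1,0,0,0,0],[0,0,-2,0,0,0,0],[0,0,-2,0,0,0,0],[0,0,5,0,0,0,0],[0,0,15,0,0,0,0]]}}

```text
time: 17.95
eef_pos: [0.601, 0.1837, 0.1619]
eef_rot: [-3.138, 0.002, 1.349]
force: [-0.8, -0.5, 0.9]
width: -0.001
```

{"api": "jog_arm", "payload": {"deltas": [[0,0,15,0,0,0,0],[0,0,30,0,0,0,0],[0,0,40,0,0,0,0],[0,0,45,0,0,0,0],[0,0,45,0,0,0,0]]}}

```text
time: 18.45
eef_pos: [0.6023, 0.1839, 0.2093]
eef_rot: [3.14, -0.001, 1.349]
force: [-0.3, -0.2, -0.2]
width: -0.002
```

```bash
python3 look.py p14
```

```text
18.5 [0.602  0.1838 0.2082] [ 3.141 -0.     1.349] [ 0.1 -0.1  0. ] [-0.01  0.    0.01]
plate tilt,z [ 0.0015 -0.0009  0.1379]
```

View pics/p14.png

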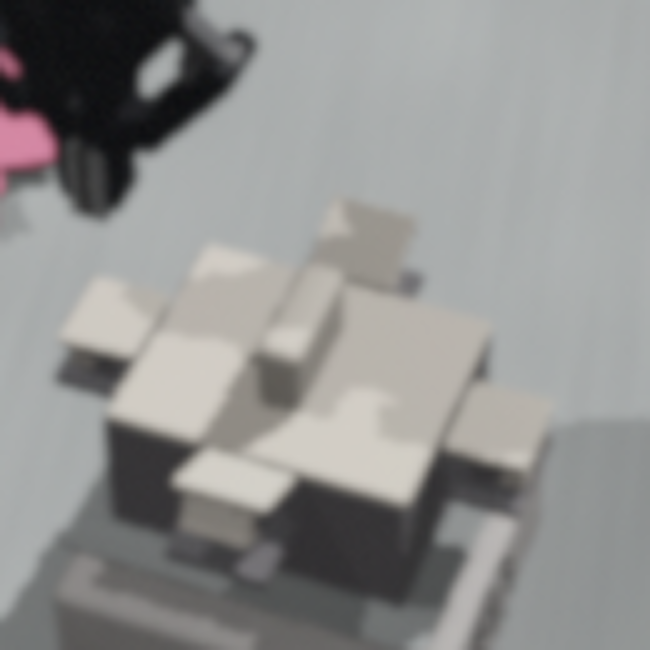

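Tab a is down, level at about (112,315). Next is tab d on -y.

{"api": "jog_arm", "payload": {"deltas": [[-25,-14,0,0,0,0,0],[-60,-31,0,0,0,0,0],[-92,-48,0,0,0,0,0],[-92,-48,-15,0,0,0,0],[-92,-48,-30,0,0,0,0]]}}

```text
time: 19.0
eef_pos: [0.5098, 0.1357, 0.1774]
eef_rot: [3.141, -0.0, 1.348]
force: [-0.3, 0.8, -0.2]
width: 0.001
```

{"api": "jog_arm", "payload": {"deltas": [[0,0,0,0,0,0,0],[0,0,-4,0,0,0,0],[0,0,-8,0,0,0,0],[0,0,-12,0,0,0,0],[0,0,-15,0,0,0,0]]}}

```text
time: 19.5
eef_pos: [0.5101, 0.136, 0.1628]
eef_rot: [-3.142, 0.0, 1.349]
force: [-0.7, 0.2, 0.5]
width: 0.002
```

```bash
python3 look.py p15
```

```text
19.55 [0.5099 0.1359 0.1623] [-3.141  0.     1.349] [-1.2  0.2  0.1] [-0.04 -0.05  0.01]
plate tilt,z [ 0.0016 -0.0003  0.138 ]
```

View pics/p15.png

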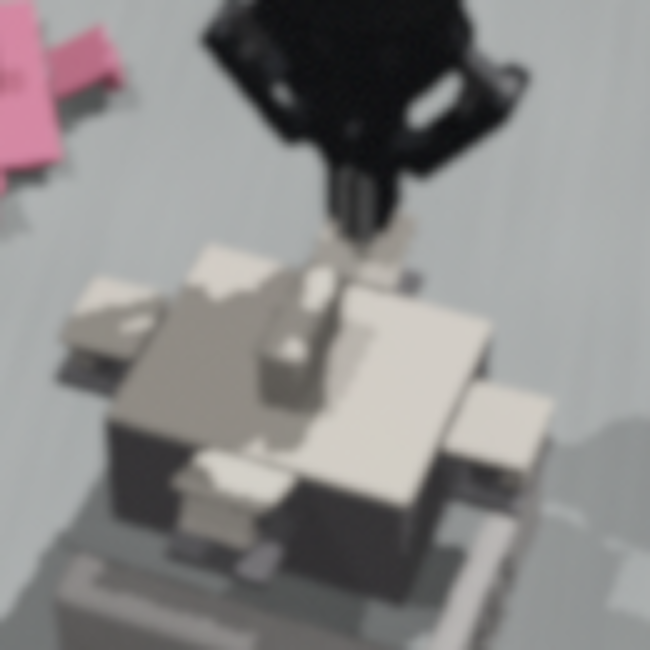

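{"api": "jog_arm", "payload": {"deltas": [[0,0,-2,0,0,0,0],[0,0,-4,0,0,0,0],[0,0,-5,0,0,0,0],[0,0,-6,0,0,0,0],[0,0,-7,0,0,0,0]]}}

```text
time: 20.05
eef_pos: [0.5101, 0.1358, 0.1566]
eef_rot: [3.141, -0.0, 1.349]
force: [-1.2, -0.8, 4.1]
width: 0.0
```

{"api": "jog_arm", "payload": {"deltas": [[0,0,-1,0,0,0,0],[0,0,-2,0,0,0,0],[0,0,-3,0,0,0,0],[0,0,-3,0,0,0,0],[0,0,-3,0,0,0,0]]}}

```text
time: 20.55
eef_pos: [0.5103, 0.1358, 0.1547]
eef_rot: [3.14, -0.0, 1.349]
force: [-2.7, -1.1, 9.2]
width: 0.0
```

{"api": "jog_arm", "payload": {"deltas": [[0,0,-1,0,0,0,0],[0,0,-2,0,0,0,0],[0,0,-2,0,0,0,0],[0,0,-2,0,0,0,0],[0,0,-2,0,0,0,0]]}}

```text
time: 21.05
eef_pos: [0.5105, 0.1358, 0.1532]
eef_rot: [3.139, -0.001, 1.349]
force: [-5.1, -1.9, 11.1]
width: 0.001
```

{"api": "jog_arm", "payload": {"deltas": [[0,0,-1,0,0,0,0],[0,0,-2,0,0,0,0],[0,0,-3,0,0,0,0],[0,0,-3,0,0,0,0],[0,0,-3,0,0,0,0]]}}

```text
time: 21.55
eef_pos: [0.5103, 0.1357, 0.1484]
eef_rot: [3.14, -0.0, 1.349]
force: [2.2, -1.4, 4.1]
width: -0.004
```

```bash
python3 look.py p16
```

```text
21.6 [0.5103 0.1357 0.1484] [ 3.141 -0.     1.349] [ 1.1 -1.9  3.5] [-0.34 -0.3   0.06]
plate tilt,z [0.     0.     0.1367]
```

View pics/p16.png

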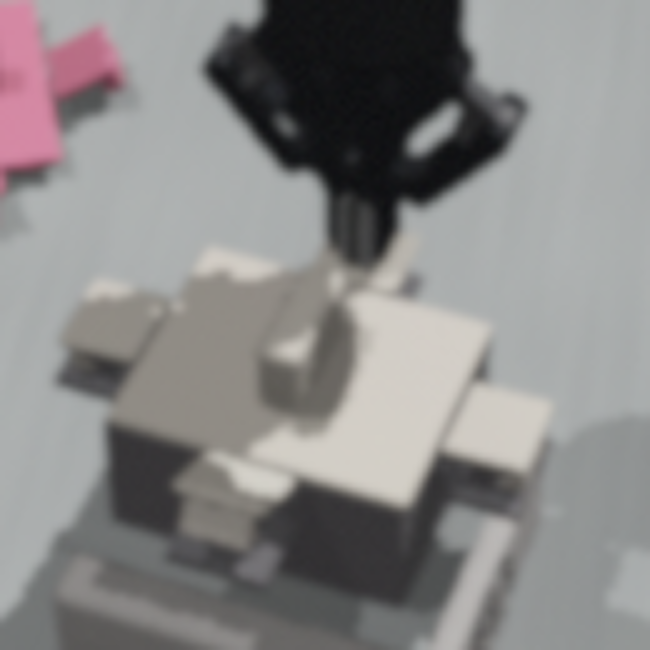

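Snapped again: 11 N fell to 4 N. I'll press slightly more, lift, and cross high over the handle to tab b on +y.

{"api": "jog_arm", "payload": {"deltas": [[0,0,-1,0,0,0,0],[0,0,-1.5,0,0,0,0],[0,0,10,0,0,0,0],[0,0,30,0,0,0,0],[0,0,63,0,0,0,0]]}}

```text
time: 22.1
eef_pos: [0.5085, 0.136, 0.2095]
eef_rot: [-3.136, 0.002, 1.349]
force: [-0.1, -0.3, 0.2]
width: 0.002
```

{"api": "jog_arm", "payload": {"deltas": [[0,0,4,0,0,0,0],[10,43,4,0,0,0,0],[20,87,4,0,0,0,0],[30,131,4,0,0,0,0],[30,131,-10,0,0,0,0]]}}

```text
time: 22.6
eef_pos: [0.5399, 0.2717, 0.2011]
eef_rot: [-3.142, -0.002, 1.354]
force: [0.0, -0.6, 0.2]
width: 0.001
```

{"api": "jog_arm", "payload": {"deltas": [[0,0,-10,0,0,0,0],[0,0,-20,0,0,0,0],[0,0,-30,0,0,0,0],[0,0,-33,0,0,0,0],[0,0,-33,0,0,0,0]]}}

```text
time: 23.1
eef_pos: [0.5398, 0.2661, 0.1677]
eef_rot: [-3.141, 0.0, 1.348]
force: [-0.6, -0.8, -0.6]
width: 0.003
```

```bash
python3 look.py p17
```

```text
23.15 [0.5401 0.2664 0.1684] [ 3.141 -0.     1.348] [-0.5 -0.   0.7] [ 0.01 -0.04  0.02]
plate tilt,z [ 0.019  -0.0043  0.1384]
```

View pics/p17.png

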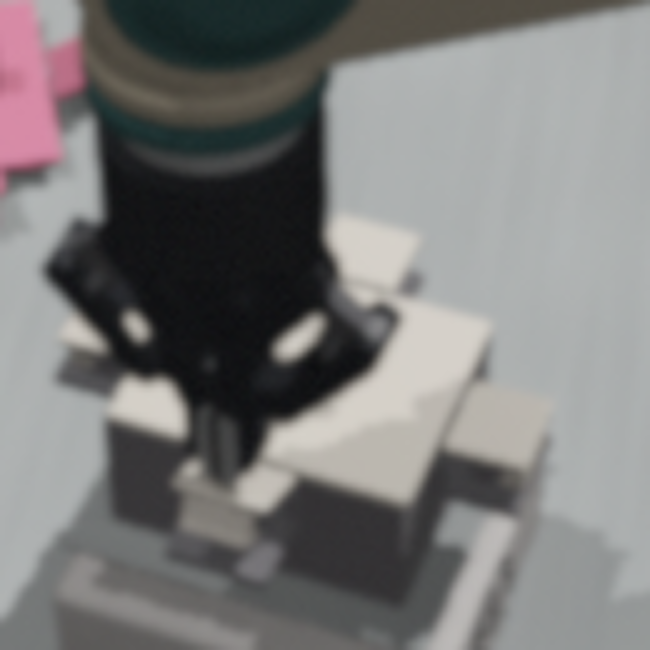

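{"api": "jog_arm", "payload": {"deltas": [[0,0,-3,0,0,0,0],[0,0,-6,0,0,0,0],[0,0,-9,0,0,0,0],[0,0,-11,0,0,0,0],[0,0,-12,0,0,0,0]]}}

```text
time: 23.65
eef_pos: [0.5403, 0.2671, 0.1571]
eef_rot: [3.14, -0.001, 1.349]
force: [-1.0, -1.1, 7.2]
width: -0.001
```

{"api": "jog_arm", "payload": {"deltas": [[0,0,-1,0,0,0,0],[0,0,-2,0,0,0,0],[0,0,-3,0,0,0,0],[0,0,-4,0,0,0,0],[0,0,-4,0,0,0,0]]}}

```text
time: 24.15
eef_pos: [0.5405, 0.2675, 0.1545]
eef_rot: [3.139, -0.003, 1.349]
force: [-2.5, -0.4, 11.6]
width: 0.002
```

{"api": "jog_arm", "payload": {"deltas": [[0,0,-1,0,0,0,0],[0,0,-2,0,0,0,0],[0,0,-2.5,0,0,0,0],[0,0,-2.5,0,0,0,0],[0,0,-2.5,0,0,0,0]]}}

```text
time: 24.65
eef_pos: [0.54, 0.2669, 0.1496]
eef_rot: [3.141, -0.0, 1.349]
force: [0.7, 1.8, 2.4]
width: -0.006
```

Snapped: 12 N fell to 2 N. A slight extra press, lift, and move clear toward the robot.

{"api": "jog_arm", "payload": {"deltas": [[0,0,-1,0,0,0,0],[0,0,-2,0,0,0,0],[0,0,-2.5,0,0,0,0],[0,0,10,0,0,0,0],[0,0,30,0,0,0,0]]}}

```text
time: 25.15
eef_pos: [0.539, 0.2661, 0.1782]
eef_rot: [-3.138, 0.003, 1.349]
force: [-0.5, -0.1, 0.1]
width: 0.0
```

{"api": "jog_arm", "payload": {"deltas": [[0,0,30,0,0,0,0],[0,0,60,0,0,0,0],[-20,-40,70,0,0,0,0],[-40,-80,70,0,0,0,0],[-60,-125,70,0,0,0,0]]}}

```text
time: 25.65
eef_pos: [0.4789, 0.1406, 0.2499]
eef_rot: [-3.141, 0.001, 1.35]
force: [1.5, -0.8, -0.2]
width: 0.0
```

{"api": "jog_arm", "payload": {"deltas": [[-10,-45,0,0,0,0,0],[-20,-90,0,0,0,0,0],[-30,-135,0,0,0,0,0],[-35,-160,0,0,0,0,0],[-35,-160,0,0,0,0,0]]}}

```text
time: 26.15
eef_pos: [0.444, -0.0209, 0.2499]
eef_rot: [-3.141, 0.001, 1.344]
force: [-0.3, 0.4, 0.0]
width: 0.0
```

```bash
python3 look.py p18; python3 - <<'E'
from h import *
p,d=eyes.read_camera("top"); cv2.imwrite("pics/top18.png",p[:,:,::-1])
C=cloud("top",d)
for n in("top","side"):
    if n=="side": p,d=eyes.read_camera("side")
    C=cloud(n,d); o=np.array([.5251+(.0014 if n=="side" else -.0017),.201]); a=-.222
    ux=np.array([np.cos(a),np.sin(a)]);uy=np.array([-ux[1],ux[0]])
    for t,u,h in(("a",ux,60),("b",uy,48),("c",-ux,60),("d",-uy,48)):
        z=[]
        for r in(10,26):
            m=np.hypot(*np.moveaxis(C[...,:2]-(o+u*(h+r)/1e3),-1,0))<.007
            z.append(np.median(C[m][:,2]))
        print(n,t,np.round(z,4),"slope up",round(float(np.arctan2(z[1]-z[0],.016)),2))
E
```

```text
26.2 [ 0.4444 -0.0195  0.2499] [-3.141  0.     1.346] [-0.4  0.7  0.3] [ 0.04 -0.03  0.02]
plate tilt,z [ 0.0006 -0.0003  0.1379]
top a [0.1378 0.1364] slope up -0.09
top b [0.139  0.1376] slope up -0.09
top c [0.1381 0.1391] slope up 0.06
top d [0.1388 0.1338] slope up -0.31
side a [0.1367 0.1356] slope up -0.07
side b [0.0761 0.0402] slope up -1.15
side c [0.077 0.03 ] slope up -1.24
side d [0.1374 0.137 ] slope up -0.02
```

View pics/p18.png

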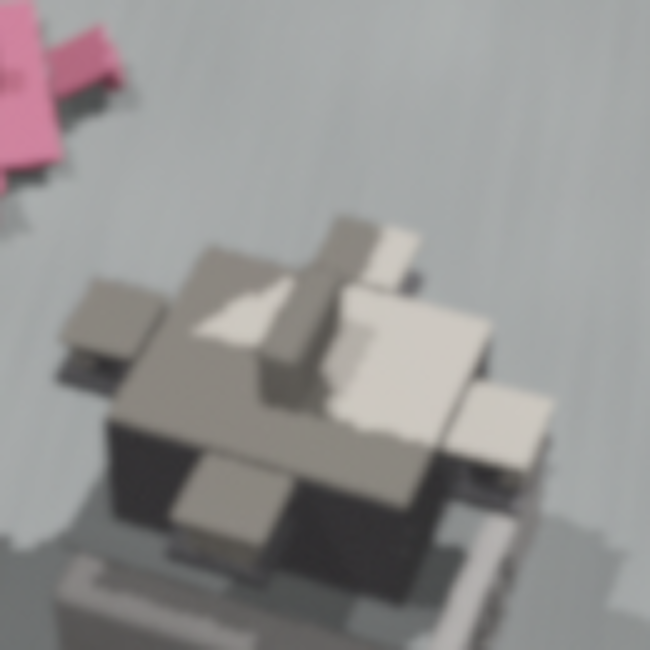

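View pics/top18.png

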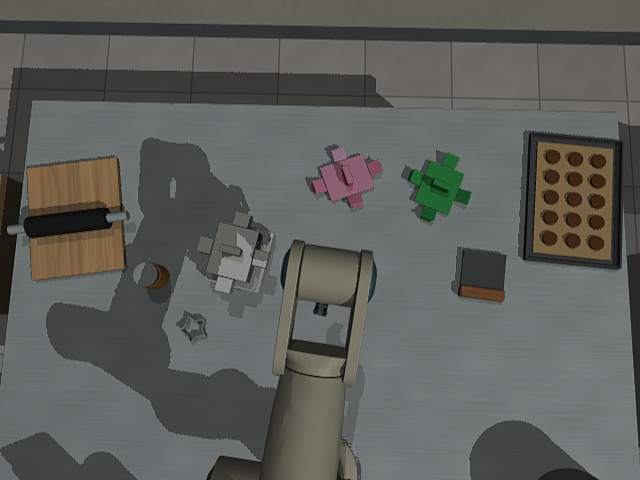

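The pictures show all four tabs level, the plate flat at 0.138 m, the jar, cutter and scraper where they were, and the arm clear. I'm handing in.

```bash
python3 -c "
from plant import job; print(job.job_done())"
```

```text
the job is handed in; nothing more can be done
None
```

I set the white lid in the box's mouth and let it go. Then I pressed tabs c, a, d and b until each one snapped, and handed the job in at about 26 s of the 59 s. No verdict was reported.

- **Pressing:** the highest force I read on any tab was about 12 N. Each time the force dropped to 2–4 N as the tab snapped. With 11 N on tab a, the lid's plate had sunk about 4 mm below its resting height, well short of the stop.
- **Last checks:** the lid's plate is level at 0.138 m, with tilt below 0.001 rad, and all four tabs look level in the side picture. In the top picture the jar, the cutter and the scraper look unmoved, and the arm is well clear.
- **Checks that disagreed:** tab slopes taken from the camera depth did not all agree. The side camera's values for b and c were spoiled by background pixels, so they are unusable. The top camera read tab d as sloping down by 0.31 rad, while the side camera read it as level (−0.02). For b, c and d I relied on the pictures, the drop in force, and whichever camera's reading was plausible.

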